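# Put the vial block back in its stall

### The job

The 12-hole vial block has been left out on the bench, and one of its three vials is broken off short, without a cap: take that one out and put it in the red bin. Return the block, with the two good vials still standing in it, to the rack stall whose label shows its 12-hole pattern: it is heavy, so slide it along the bench rather than lifting it, and push it straight in until it is fully home against the back stop. Leave everything else on the bench where it stands.

Things in the scene. Friction and masses are not known exactly. Their poses are not given: they have to be found in the camera images.
- block12: The block to put away: 76 mm (x) x 95 mm (y) x 50 mm tall plain aluminium block, 0.6 to 0.9 kg, free to slide. 12 holes in its top, 16.5 mm across, 24 mm deep: 3 rows along x 23 mm apart, 4 along y 22 mm apart, centred. Three vials stand in the holes at (x, y) = (-23, -33), (-23, 33), (23, 11) mm, in any order. Starts clear of the stalls. Origin: centre of its underside; z up.
- stall12: The block's own stall: fixed, open-fronted, no floor, one of three alike, 128 mm apart, in the rack; which place varies. Origin: on the bench, where the block's origin lies when fully home. x points into the stall, y along the row (rack turned up to 0.12 rad). Back stop's face at x = 38 mm, side walls 103 mm apart inside (4 mm play a side), 30 mm tall, 3 mm thick, from x = -22 to 38 mm.
- stall12_mouth (a point): Mouth of that stall, on the bench, 32 mm in front (-x) of the stall's origin: from x = -22 mm the walls flare outwards, by about 9 mm a side at the mouth. The block goes in with its 95 mm length (y) across the stall, either way round; home, it sticks out of the mouth by 6 mm (its front face at x = -38 mm), so fingers that push on the front face stay outside.
- stall12_label (a point): Centre of that stall's label: a white card on the ledge behind the back stop (ledge from x = 38 to 104 mm, 33 mm high), read from above, with 12 black discs 13 mm across, 3 rows by 4, the pattern of the block's holes at 0.8 scale.
- stall6: A stall like it and also empty, but not the right one: its label shows 2 by 3 large discs. Its block is working in the heater at the back of the bench. Same origin and axes.
- stall20: The third stall, holding its own 20-hole block: its label shows 4 by 5 small discs. Same origin and axes.
- vial_broken: The broken vial: amber glass tube 15 mm across, 37 mm long, with an open jagged top and no cap, 12 g. Stands loosely in a hole of the 12-hole block, its lower end 26 mm above the bench, so its rim stands 13 mm above the block's top. Origin at the centre of its lower end, z along its length, up.
- vial_a: Good vial: amber glass 15 mm across, 45 mm tall with its white screw cap, 12 g, standing loosely in a hole of the 12-hole block, 21 mm proud of it. Origin at the centre of its lower end, z up. Its centre is at least 50 mm from those of the other two vials. Stays in the block.
- vial_b: Good vial, like vial_a. Stays in the block.
- bin: Red plastic stacking bin, loose, 0.3 kg, outside 165 mm (x) x 105 mm (y), walls and floor 3 mm thick, 75 mm high at the back and along most of the sides; the front (-x) wall and the first 45 mm of the sides are only 45 mm high. Empty, open at the top. Origin at the centre of its underside, z up. Stands to the right (-y) of the block.
- block20: Another block, 76 mm (x) x 95 mm (y) x 50 mm tall plain aluminium block, 0.7 kg, with 20 small holes, standing home in stall20. Bystander. Origin at the centre of its underside.
- flask_a: 25 ml volumetric flask of clear glass, bulb 42 mm across, 114 mm tall with its white stopper; origin at the centre of its base, z up. Bystander, light and easily knocked over, left of the work.
- flask_b: 25 ml volumetric flask of clear glass, bulb 42 mm across, 114 mm tall with its white stopper; origin at the centre of its base, z up. Bystander, light and easily knocked over.
- flask_c: 25 ml volumetric flask of clear glass, bulb 42 mm across, 114 mm tall with its white stopper; origin at the centre of its base, z up. Bystander, light and easily knocked over.
- wash_bottle: White plastic wash bottle with blue cap and bent spout, 68 mm across, about 215 mm tall; left of the work, among the flasks. Origin at the centre of its base. Bystander.
- pipette: Hand pipette with blue grip, lying on the bench in front of the robot, about 260 mm long (along its y) and 26 mm high; origin on the bench under its tip, the blue grip lies to -y. Bystander.
- beaker: Small glass beaker, 42 mm across, 60 mm tall, between the bin and the robot. Origin at the centre of its base. Bystander.
Things that resemble listed ones, but are neither listed nor needed, are in the scene too. What is shaped like the block12 but blue is not meant.

How it is judged:
By the outcome, as a careful person would: the job done as asked, in the order asked, and still so for the second after the job is handed in, with the robot touching nothing.
It also fails if it takes over 72 s, if anything falls off the work surface, if the arm or the gripper's body presses on something with over 40 N, if the wrist force passes 120 N, or if a joint passes its speed limit or range.

### The arm

A 6-joint arm with a two-finger parallel gripper is mounted at the origin on the work surface. World frame = base frame: x ahead of the robot, y to its left, z up, the work surface at z = 0. Lengths are in m, angles in rad, forces in N, time in s.
With the tool pointing down it reaches from about 0.275 to 1 m from the base axis. Payload 8.4 kg.
Tool frame: the origin (TCP) lies on the centre line of the jaws, within the pads' length; the fingertips stand 17 mm ahead of it and the grasp point (between the pads) lies 2 mm behind it (bot.tcp_to_tips is the z of the fingertips in the tool frame, in m); z points along the fingers, y is the line along which they close (so a half turn about z gives the same grasp; the last joint's range is limited). The gripper opens to 85 mm and grips with 20 to 120 N. Pads are 22 mm wide; open, the fingers measure 114 mm over their backs; the gripper's body (76 mm by 85 mm) begins 54 mm behind the grasp point. The pads swing forward as they close: fully open they stand 13 mm farther back than shut.
Start: joints at [-1.343, 0.353, 1.633, -0, 1.155, -0.002], TCP at [0.142, -0.609, 0.248] pointing down, gripper open.
Joint ranges: [-2.63, 2.63], [-0.92, 2.1], [0.06, 2.66], [-1.3, 4.44], [0, 2.69], [-3.02, 3.02]. Speed limits (rad/s): [2.22, 2.22, 2.79, 3.14, 3.14, 3.14].

### API

Orientations are given as a unit quaternion [x, y, z, w].
In Python, from workcell import bot, hand, kinematics, get_obs, vision, hand_in gives the robot as it stands. The module is installed in compiled form; this text tells all that it offers. Calls block until the motion is done:
- bot.reach(position, orientation): joint-space move of the TCP to a pose.
- bot.servo_line(position, ori=None, velocity=0.15): straight line of the TCP; ori=None keeps the orientation; velocity is the mean speed in m/s.
- bot.goto_joints(angles): joint-space move.
- hand.move_gripper(opening, strength=None): finger opening in m; strength is the grip in N (None keeps the last); returns when the fingers have stopped.
- bot.dwell(seconds).
- kinematics.solve_ik(position, orientation): joint angles nearest the present ones, or None.
- get_obs(): the state.
- vision.read_camera(name): name is "scene" or "top" or "wrist"; returns a dict with "frame" (480x640x3 uint8, red, green, blue), "intrinsics" (3x3 intrinsics, pixels), "view" (4x4, takes a point from world to camera coordinates). Camera axes: x right, y down, z forward; pixel columns grow to the right and rows downward; lengths in m; the calibration is good to about 2 mm. A picture is of the moment at which its call begins. There is no depth.
A pose or a line that the arm cannot do raises bot.IKError and nothing moves.
- hand_in(): hands the job in; it is judged then, once.
The state is a dict: "time_s": time; "joint_pos": joint angles; "joint_vel": joint speeds; "joint_efforts": joint torques, N m; "position": TCP position; "orientation": TCP orientation; "wrist_force": force on the tool from outside, world axes, zero at the start; "ft_torque": the same for the moment, N m; "gripper_width": finger opening in m; "grip_force": force on a finger pad.
Only numpy, scipy, OpenCV 4.12 (cv2) and the standard library are available. Lean on these libraries where they do the work, as an engineer would, in place of code of your own. Each camera call takes 0.05 s, during which the arm holds its last target. There are 200 camera calls.

## Working session

There is one attempt and no reset: what is moved stays moved. The work goes in short steps, each a Python script; the robot and the scene stay as the last script left them, time stands still between calls to the robot, and variables do not carry over. Pictures are saved under pics/ and viewed, at most 10 in all, crops included, and the job is handed in when it is done.

```bash
mkdir -p pics; cat > h.py <<'E'
import numpy as np, cv2
from workcell import bot, hand, kinematics, get_obs, vision, hand_in
def snap(name,fn=None):
    r=vision.read_camera(name)
    np.savez(f'{name}.npz',K=r['intrinsics'],V=r['view'],f=r['frame'])
    if fn: cv2.imwrite('pics/'+fn,r['frame'][:,:,::-1])
    return r
def load(name):
    d=np.load(f'{name}.npz'); return dict(frame=d['f'],intrinsics=d['K'],view=d['V'])
def w(r,u,v,z):
    K,V=np.array(r['intrinsics']),np.array(r['view'])
    d=V[:3,:3].T@np.linalg.solve(K,[u,v,1]); c=-V[:3,:3].T@V[:3,3]
    return c+d*(z-c[2])/d[2]
def pr(r,p):
    K,V=np.array(r['intrinsics']),np.array(r['view'])
    q=K@(V[:3,:3]@np.asarray(p)+V[:3,3]); return q[:2]/q[2]
def crop(r,u0,v0,u1,v1,s,fn):
    cv2.imwrite('pics/'+fn,cv2.resize(r['frame'][v0:v1,u0:u1,::-1],None,fx=s,fy=s,interpolation=cv2.INTER_CUBIC))
E
python3 - <<'E'
from h import *
t=snap('top','top0.png'); s=snap('scene','scene0.png')
for r in (t,s):
    V=r['view']; print(np.round(-V[:3,:3].T@V[:3,3],3), np.round(V[:3,:3],2).tolist(), r['intrinsics'][0][0])
o=get_obs(); print(o['orientation'],o['time_s'],o['wrist_force'])
E
```

```text
[0.338 0.027 1.082] [[0.0, -1.0, -0.01], [-0.98, 0.0, -0.18], [0.18, 0.01, -0.98]] 511.57946985529253
[ 1.196 -0.541  0.71 ] [[0.65, 0.76, 0.0], [0.45, -0.38, -0.81], [-0.61, 0.53, -0.59]] 518.386393489584
[ 9.93406000e-01  1.14647948e-01 -6.85587865e-05 -6.02104762e-04] 0.1 [-0.16381625  0.05948465 -0.49509683]
```

View pics/top0.png

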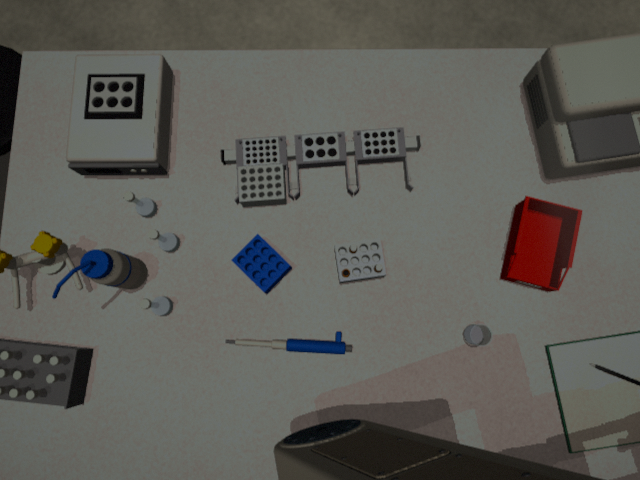

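View pics/scene0.png

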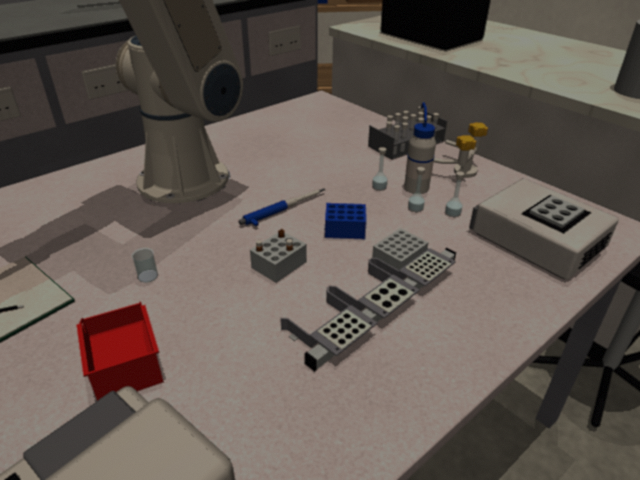

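Top view: the 12-hole aluminium block is at (360,262). The blue lookalike at (262,263) and the 20-hole block at (262,184) are ruled out. The 12-disc label is at (381,143) and the 6-disc one at (320,148); the bin is at (541,245). Next, one composite close crop.

```bash
python3 - <<'E'
from h import *
t=load('top'); s=load('scene')
def c(r,u0,v0,W,H,k): return cv2.resize(r['frame'][v0:v0+H,u0:u0+W,::-1],None,fx=k,fy=k,interpolation=cv2.INTER_CUBIC)
a=c(t,325,232,70,55,5.7)  ; b=c(s,243,222,70,55,5.7); d=c(t,345,120,80,60,5)[:300]; e=c(t,495,190,95,75,4)[:300,:400]
W=400; f=lambda x:np.pad(x[:300,:W],((0,300-min(300,x.shape[0])),(0,W-min(W,x.shape[1])),(0,0)))
g=np.vstack([np.hstack([f(a),f(b)]),np.hstack([f(d),f(e)])]); g=np.clip(g*1.6,0,255).astype(np.uint8)
cv2.imwrite('pics/comp.png',g)
E
```

```text
(no output)
```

View pics/comp.png

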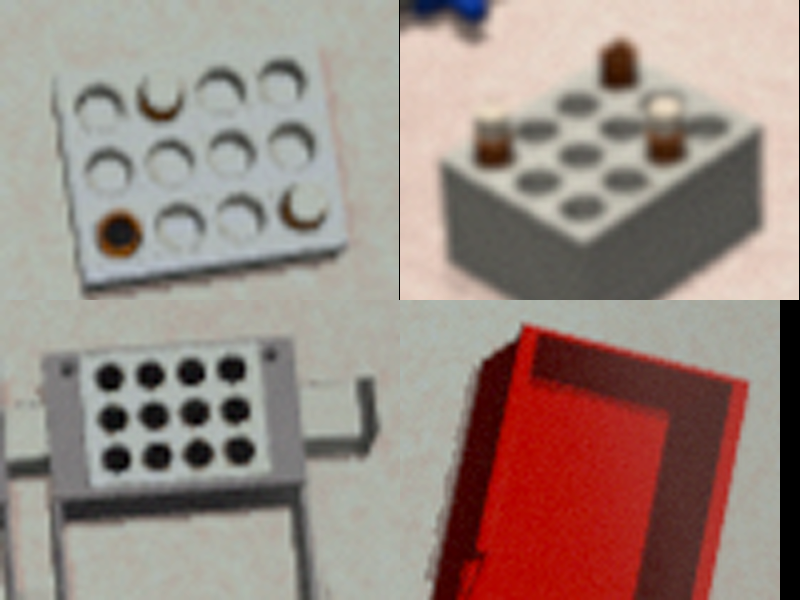

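Composite: the broken, open vial is bottom-left of the block, at top-view pixel (346,273), with a brown ring and dark inside. The two white-capped vials are at the other two holes. The 12-disc label is on the rightmost stall.

```bash
cat > fit.py <<'E'
from h import *
def rigid(L,P):
    L=np.array(L,float);P=np.array(P)[:,:2]
    a=L-L.mean(0);b=P-P.mean(0)
    th=np.arctan2((a[:,0]*b[:,1]-a[:,1]*b[:,0]).sum(),(a*b).sum())
    R=np.array([[np.cos(th),-np.sin(th)],[np.sin(th),np.cos(th)]])
    t=P.mean(0)-R@L.mean(0)
    e=P-(L@R.T+t); sc=np.sqrt((b**2).sum()/(a**2).sum())
    return t,th,np.abs(e).max(),sc
def discs(r,u0,v0,u1,v1,z,thr=60,amin=15,amax=120):
    g=cv2.resize(cv2.cvtColor(r['frame'],cv2.COLOR_RGB2GRAY)[v0:v1,u0:u1],None,fx=4,fy=4,interpolation=cv2.INTER_CUBIC)
    n,l,st,c=cv2.connectedComponentsWithStats((g<thr).astype(np.uint8))
    return np.array([w(r,u0+(x+.5)/4-.5,v0+(y+.5)/4-.5,z) for (x,y),s in zip(c[1:],st[1:]) if amin<s[4]/16<amax and max(s[2],s[3])<1.6*min(s[2],s[3])])
E
python3 - <<'E'
from fit import *
t=load('top')
px=[(99,105),(160,97),(221,91),(281,82),(108,170),(169,160),(231,152),(291,146),(120,233),(179,226),(240,217),(303,210)]
L=[(x,y) for x in (23,0,-23) for y in (33,11,-11,-33)]
f=lambda p,k,u,v:(u+(p[0]+.5)/k-.5,v+(p[1]+.5)/k-.5)
use=[0,2,3,4,5,6,7,9,10]
P=[w(t,*f(px[i],5.7,325,232),.05) for i in use]
print('block',rigid(np.array([L[i] for i in use])/1000,P))
print('vial',w(t,*f(px[8],5.7,325,232),.063))
# block top outline bottom corners
for n,p in dict(tl=(55,78),tr=(325,50),br=(347,243),bl=(82,285)).items(): print(n,w(t,*f(p,5.7,325,232),.05))
for lab,box in dict(l12=(360,128,403,158),l6=(300,134,340,162),l20=(241,136,283,164)).items():
    D=discs(t,*box,.034,thr=70,amin=4); print(lab,len(D),D[:,:2].mean(0),D[:,:2].std(0))
    if len(D)==12:
        D=D[np.argsort(-D[:,0])]; Q=np.vstack([g[np.argsort(-g[:,1])] for g in (D[:4],D[4:8],D[8:])])
        print(rigid(np.array([(x,y) for x in (18.4,0,-18.4) for y in (26.4,8.8,-8.8,-26.4)])/1000,Q))
for p in [(45,55),(295,40),(305,185),(58,200)]: print('ledge',w(t,*f(p,5,345,120),.033))
for p in [(408,187),(353,191),(295,196),(352.5,183),(406,180)]: print('wall tip',w(t,*p,.03))
print('bin',[w(t,*p,z)[:2].round(3) for p,z in [((525,197),.075),((581,209),.075),((500,276),.045),((556,291),.045),((565,270),.075)]])
E
```

```text
block (array([ 0.47288227, -0.02720625]), np.float64(0.13229593639539425), np.float64(0.0004691973619669887), np.float64(0.9988392174313107))
vial [0.44447831 0.00165325 0.063     ]
tl [0.50148874 0.02430388 0.05      ]
tr [ 0.511582   -0.07247287  0.05      ]
br [ 0.44229039 -0.07898748  0.05      ]
bl [0.4274138 0.0148627 0.05     ]
l12 13 [ 0.72998334 -0.07640472] [0.01618696 0.02194863]
l6 6 [0.71875181 0.0544766 ] [0.01360497 0.01965011]
l20 21 [0.71076619 0.18008596] [0.01639655 0.02162701]
ledge [ 0.75530846 -0.01797953  0.033     ]
ledge [ 0.76177173 -0.12614982  0.033     ]
ledge [ 0.69615859 -0.12871166  0.033     ]
ledge [ 0.6897529  -0.02299798  0.033     ]
wall tip [ 0.62971923 -0.13243292  0.03      ]
wall tip [ 0.62119248 -0.01571347  0.03      ]
wall tip [0.61049336 0.10732297 0.03      ]
wall tip [ 0.63877082 -0.01479192  0.03      ]
wall tip [ 0.64512605 -0.12861133  0.03      ]
bin [array([ 0.596, -0.361]), array([ 0.571, -0.471]), array([ 0.439, -0.311]), array([ 0.409, -0.421]), array([ 0.448, -0.429])]
```

```bash
cat >> h.py <<'E'
def q(psi): return [np.cos(psi/2),np.sin(psi/2),0,0]
def st(m=''):
    o=get_obs(); print(m,round(o['time_s'],2),np.round(o['position'],4),'F',np.round(o['wrist_force'],1),'w',round(o['gripper_width'],4),'g',round(o['grip_force'],1)); return o
E
python3 - <<'E'
from fit import *
t=load('top')
D=discs(t,360,128,403,158,.034,thr=70,amin=4)[:,:2]; print((D*1000).round(1).tolist())
x=(.445,.002)
hand.move_gripper(.032,20)
bot.reach([*x,.15],q(.132)); st('above')
bot.servo_line([*x,.0695],velocity=.06); st('down')
hand.move_gripper(.0,20); st('grip')
bot.servo_line([*x,.2],velocity=.1); st('up')
snap('wrist'); snap('scene','s1.png')
E
```

```text
[[754.8, -115.2], [748.2, -98.3], [747.0, -80.7], [745.6, -63.1], [744.6, -45.6], [729.6, -99.5], [728.6, -82.0], [727.2, -64.4], [726.0, -46.9], [711.4, -100.7], [710.0, -83.2], [708.9, -65.6], [707.8, -48.1]]
above 3.1 [0.4453 0.0015 0.1501] F [ 0.9 -0.2 -0.5] w 0.0319 g 0.0
down 4.59 [0.4453 0.002  0.0698] F [ 0.3  0.2 -0.4] w 0.0319 g 0.0
grip 4.88 [0.4453 0.002  0.0698] F [0.  0.2 4.4] w 0.0135 g 19.5
up 6.34 [0.4446 0.002  0.1994] F [-0.5 -0.7 -0.6] w 0.0138 g 19.5
```

View pics/s1.png

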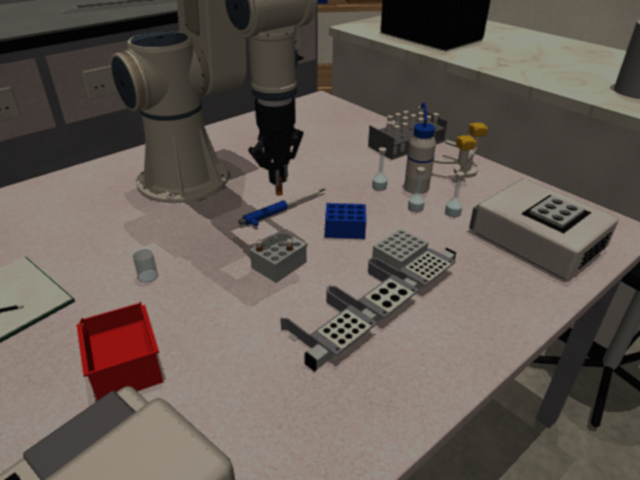

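The scene view shows the broken vial in the jaws at (279,188) and the two capped vials still standing. Next is the bin.

```bash
python3 - <<'E'
from fit import *
b=(.504,-.391)
bot.reach([*b,.2],q(-.3)); st('over')
bot.servo_line([*b,.058],velocity=.12); st('in')
hand.move_gripper(.04); bot.dwell(.3)
bot.servo_line([*b,.2],velocity=.15); 
bot.reach([.35,-.5,.25],q(-.3)); st('out')
t=snap('top'); s=snap('scene')
def c(r,u0,v0,W,H,k): return cv2.resize(r['frame'][v0:v0+H,u0:u0+W,::-1],None,fx=k,fy=k,interpolation=cv2.INTER_CUBIC)
f=lambda x:np.pad(x[:300,:400],((0,300-min(300,x.shape[0])),(0,400-min(400,x.shape[1])),(0,0)))
g=np.vstack([np.hstack([f(c(t,325,232,70,55,5.7)),f(c(s,243,222,70,55,5.7))]),np.hstack([f(c(t,340,140,80,60,5)),f(c(t,495,190,100,105,2.8))])])
cv2.imwrite('pics/comp2.png',np.clip(g*1.6,0,255).astype(np.uint8))
# stall pose from label discs
D=discs(t,360,128,403,158,.033,thr=70,amin=4)[:,:2]; D=D[(D[:,0]<.752)]
D=D[np.argsort(-(D[:,0]-.07*D[:,1]*-1))]; Q=np.vstack([k[np.argsort(-k[:,1])] for k in (D[:4],D[4:8],D[8:])])
print(rigid(np.array([(x,y) for x in (18.4,0,-18.4) for y in (26.4,8.8,-8.8,-26.4)])/1000,Q))
E
```

```text
over 7.92 [ 0.5042 -0.3898  0.2   ] F [-0.6  0.5 -0.2] w 0.0133 g 19.5
in 9.25 [ 0.5045 -0.3914  0.0588] F [-0.9  0.1 -0.9] w 0.0138 g 19.5
out 11.82 [ 0.3505 -0.4994  0.2493] F [ 0.5 -0.6  0.3] w 0.0398 g 0.0
(array([ 0.72827204, -0.07326457]), np.float64(0.06848822934014404), np.float64(0.00020213321597917222), np.float64(1.0010074452392188))
```

View pics/comp2.png

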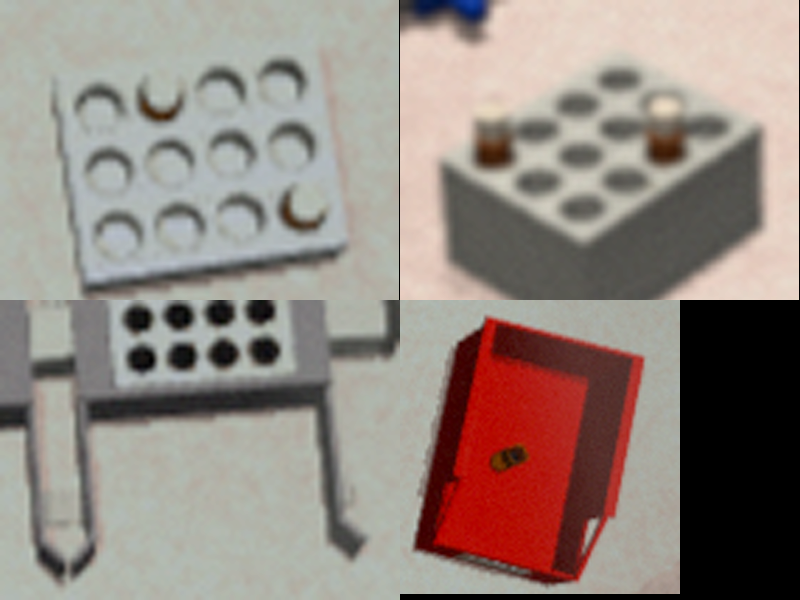

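The broken vial lies in the bin at (511,458) of the composite, and the block hasn't moved. The stall pose fits the label discs to within 0.2 mm, so I'll grip the block across x and slide it to the mouth.

```bash
cat > plan.py <<'E'
from fit import *
B=np.array([.4729,-.0272]); yb=.132; th=.0685
S=np.array([.7283,-.0733])-.073*np.array([np.cos(th),np.sin(th)])
ex=np.array([np.cos(th),np.sin(th)])
E
python3 - <<'E'
from plan import *
print(S)
def J(s): return [kinematics.solve_ik([*p,z],q(a+s*np.pi/2)) for p,z,a in [(B,.028,yb),(S-.1*ex,.028,th),(S-.03*ex,.028,th)]]
for s in (1,-1): print(s,[None if j is None else np.round(j,2) for j in J(s)])
s=min((1,-1),key=lambda s:max(9 if j is None else abs(j[5]) for j in J(s))); print('use',s)
hand.move_gripper(.085)
bot.reach([*B,.16],q(yb+s*np.pi/2)); st('above')
bot.servo_line([*B,.028],velocity=.08); st('down')
hand.move_gripper(.0,60); st('grip')
bot.servo_line([*(S-.1*ex),.028],q(th+s*np.pi/2),velocity=.07); st('pre')
bot.servo_line([*(S-.045*ex),.028],velocity=.04); st('mouth')
t=snap('top'); sc=snap('scene')
g=np.hstack([cv2.resize(t['frame'][120:270,300:433,::-1],(400,450)),cv2.resize(sc['frame'][230:400,240:391,::-1],(400,450))])
cv2.imwrite('pics/m.png',np.clip(g*1.6,0,255).astype(np.uint8))
E
```

```text
[ 0.6554712  -0.07829659]
1 [array([-0.06,  0.47,  2.1 , -0.  ,  0.57, -0.19]), array([-0.15,  0.56,  1.91, -0.  ,  0.67, -0.22]), array([-0.13,  0.63,  1.76, -0.  ,  0.76, -0.2 ])]
-1 [array([-0.06,  0.47,  2.1 , -0.  ,  0.57,  2.95]), array([-0.15,  0.56,  1.91, -0.  ,  0.67,  2.92]), array([-0.13,  0.63,  1.76, -0.  ,  0.76,  2.94])]
use 1
above 14.25 [ 0.4733 -0.0278  0.1602] F [ 1.1 -0.2  0.3] w 0.0852 g 0.0
down 16.05 [ 0.4732 -0.0272  0.0284] F [-0.1 -0.1 -0.4] w 0.0852 g 0.0
grip 16.32 [ 0.473  -0.0272  0.0287] F [-1.9 -1.   7.9] w 0.0756 g 69.8
pre 17.91 [ 0.5518 -0.0834  0.0288] F [-17.4  10.8  26.1] w 0.0754 g 72.0
mouth 19.43 [ 0.6054 -0.0814  0.0288] F [-24.   -1.4  28.1] w 0.0752 g 72.3
```

View pics/m.png

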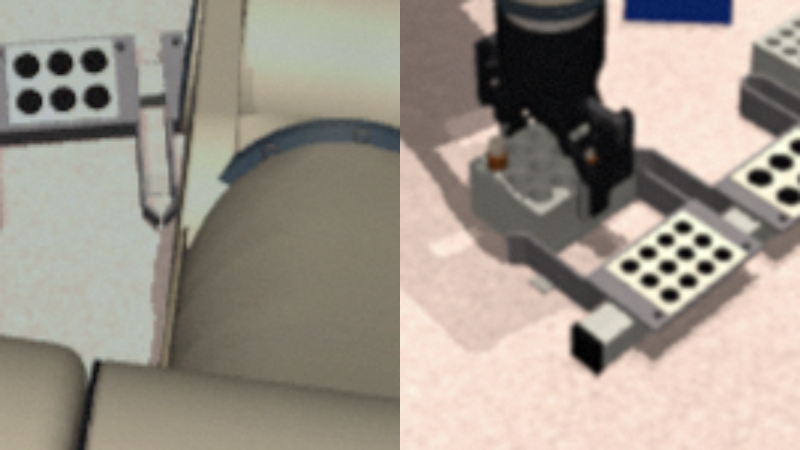

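The block is in the mouth between the walls, at about (555,205) of the composite. I'll go a little further in, release, then push the front face with two fingers.

```bash
python3 - <<'E'
from plan import *
bot.servo_line([*(S-.032*ex),.0285],velocity=.04); st('in')
hand.move_gripper(.085); st('rel')
p=S-.032*ex
bot.servo_line([*p,.12],velocity=.1); st('up')
bot.reach([*(S-.105*ex),.12],q(th)); hand.move_gripper(.05,60)
bot.servo_line([*(S-.105*ex),.026],velocity=.1); st('front')
d=-.105
while d<-.030:
    v=.002 if d<-.056 else .001
    d+=v; bot.servo_line([*(S+d*ex),.026],velocity=.03)
    o=get_obs(); f=-np.dot(o['wrist_force'][:2],ex)
    if f>3: print(round(d,4),round(f,1),round(np.dot(o['position'][:2]-S,ex),4))
    if f>25: break
st('end'); 
E
```

```text
in 20.01 [ 0.6238 -0.0805  0.0287] F [-1.  -1.5  2.3] w 0.0755 g 73.2
rel 20.27 [ 0.6236 -0.0804  0.0285] F [-0.6 -0.1  0.5] w 0.0849 g 0.0
up 21.34 [ 0.623  -0.0804  0.1193] F [-0.7 -0.2 -0.1] w 0.0848 g 0.0
front 24.26 [ 0.5512 -0.0856  0.0265] F [-0.5  0.4  0.4] w 0.0497 g 0.0
-0.079 5.8 -0.0803
-0.077 4.5 -0.0786
-0.075 5.0 -0.0763
-0.073 3.8 -0.0737
-0.065 4.0 -0.0649
-0.063 3.2 -0.0629
-0.059 3.2 -0.0589
-0.057 3.3 -0.0569
-0.054 3.8 -0.054
-0.053 3.6 -0.0529
-0.052 3.2 -0.0519
-0.048 5.0 -0.0482
-0.047 8.1 -0.0482
-0.046 13.4 -0.0482
-0.045 16.8 -0.0482
-0.044 20.4 -0.0482
-0.043 23.9 -0.0482
-0.042 27.9 -0.0483
end 33.76 [ 0.6073 -0.0816  0.0259] F [-27.6  -5.   22.1] w 0.0501 g 14.2
```

The block stopped rigidly after 32 mm of travel, which matches home. Now I'll retreat and check.

```bash
python3 - <<'E'
from plan import *
bot.servo_line([*(S-.075*ex),.03],velocity=.06)
bot.servo_line([*(S-.085*ex),.2],velocity=.15)
bot.reach([.35,-.5,.3],q(-.3)); st('out')
t=snap('top'); sc=snap('scene')
cs=[pr(t,[*(S+x*ex+y*np.array([-ex[1],ex[0]])),.05]) for x,y in [(.038,.0475),(.038,-.0475),(-.038,-.0475),(-.038,.0475)]]; print(np.round(cs,1).tolist())
g=np.hstack([cv2.resize(t['frame'][120:220,340:429,::-1],(400,450),interpolation=2),cv2.resize(sc['frame'][270:400,260:376,::-1],(400,450),interpolation=2)])
cv2.imwrite('pics/e.png',np.clip(g*1.6,0,255).astype(np.uint8)); cv2.imwrite('pics/top_e.png',t['frame'][:,:,::-1])
E
```

```text
out 37.5 [ 0.3507 -0.4992  0.2997] F [ 0.2 -0.   0.7] w 0.0498 g 0.0
[[359.1, 156.8], [404.0, 153.8], [407.5, 188.6], [362.0, 191.7]]
```

View pics/e.png

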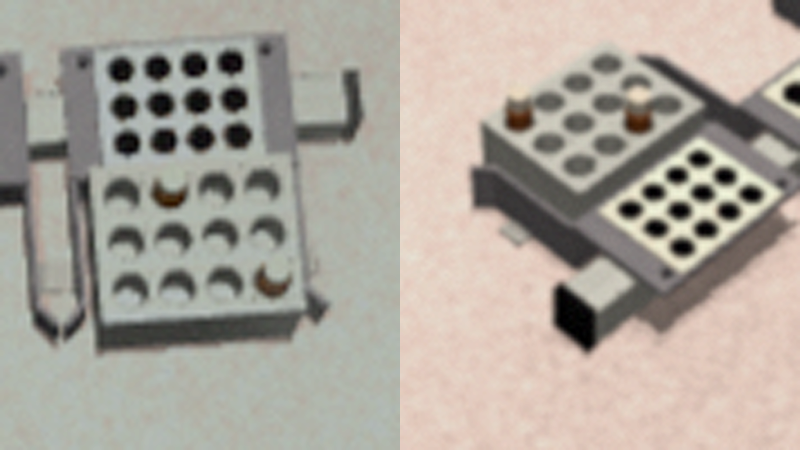

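View pics/top_e.png

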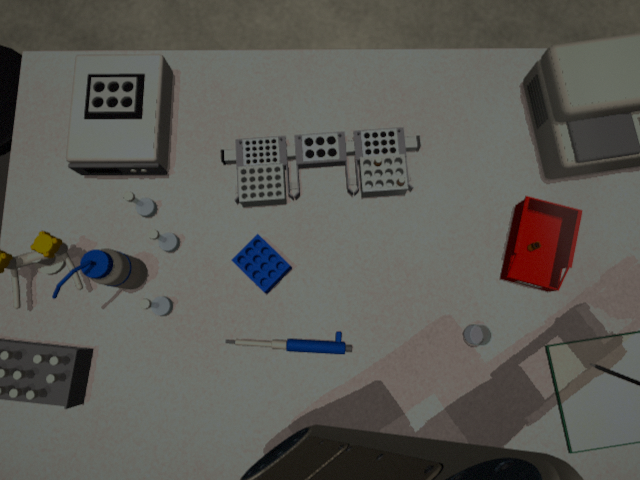

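The final views show the block square in the 12-disc stall with its front edge at the predicted pixels, from (362,192) to (407,189). Both capped vials are standing, the broken vial is in the bin at (535,245), and nothing else has moved.

```bash
python3 -c "
from workcell import hand_in
print(hand_in())"
```

```text
the job is handed in; nothing more can be done
None
```

The job is handed in: the broken vial is in the red bin, and the block is home in the 12-hole stall with both good vials standing; nothing else was moved, and the robot's clock read 37.5 s at the last check.

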